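# Show the nut slab to the inspection camera

## Task

Lift the chocolate slab with the six round nut domes out of its rack and hold it up in front of the inspection camera: decorated face square to the lens, slab right way up and its lower edge level, the middle of that face on the lens axis and 16 cm from the lens. Finish while still holding it there, motionless and with only the gripper carrying it; leave the other slabs, the jar, the palette knife and the camera as they are.

Things in the scene. Friction and masses are not known exactly. Their poses are not given: they have to be found in the camera images.
- slab_domes: dark chocolate slab standing on edge in one of the rack's three grooves, 90 mm wide (own x), 12 mm thick (own y), 130 mm tall (own z, up), about 0.18 kg. Origin: centre of its underside. The +y face carries six round nut domes (19 mm across, 8 mm proud) in two rows, 44 and 70 mm above the underside; the -y face is plain. Above 80 mm both faces are bare and flat: hold it there, across the 12 mm
- slab_face (a point): middle of the slab_domes decorated face (on the chocolate surface): 65 mm above the underside, 6 mm from mid-thickness; axes as slab_domes
- slab_bars: the slab with three straight horizontal nut bars on its face; same size, axes and origin as slab_domes; stands in one of the other two grooves, to be left there
- slab_chips: the slab with some twenty small scattered chips on its face; same size, axes and origin as slab_domes; stands in one of the other two grooves, to be left there
- rack: fixed white plastic rack, base 120 mm (own x) by 250 mm (own y), 12 mm thick; origin: centre of its underside. Three grooves along own x at y = -75, 0 and +75 mm, 16 mm wide, floor at z = 12 mm, rib tops at z = 40 mm; the slabs stand in them with their decorated faces to the rack's +y, tops at z = 142 mm; which slab is where varies
- stand: fixed camera stand: dark base plate, aluminium post 330 mm tall and a fork; with the grey camera head (70 x 56 x 50 mm) it carries. Origin: on the surface, right below the head's tilt axis, which is 330 mm up. At yaw 0 the camera looks to -x; own y is the (level) tilt axis. The post stands 70 mm behind (own +x)
- camera_tilt (a joint): downward tilt of the camera head, rad: 0 looks level, larger looks further down; it starts at 0.2 to 0.6 and stays where it is
- lens (a point): centre of the lens's front glass, 60 mm in front of the tilt axis; own x points back along the lens axis into the camera (it looks to -x), own y is level, own z is the camera's up
- focus (a point): the point on the lens axis 160 mm in front of the glass (220 mm from the tilt axis), where the middle of the decorated face belongs; axes as lens: the face should look along +x of this point and the slab's own z lie along its z (so the slab leans back by the camera's tilt)
- jar: closed amber glass jar, 70 mm across, 100 mm tall, standing on the bench; origin: centre of its underside; leave alone
- palette_knife: spatula lying on the bench along its own x; leave alone
Things that resemble listed ones, but are neither listed nor needed, are in the scene too. What is shaped like the slab_chips but red is not meant.

How it is judged:
On the way:
1. the slab with the domes has been lifted clear of the rack in the gripper (contact force between the fingers and slab_domes above 1 N and z of slab_domes in the frame of rack above 0.05 m and contact force between slab_domes and rack below 0.05 N), for 0.2 s.
At the end, for the whole second after the job is handed in: Gripper alone holds the domed slab, still: face centre within 30 mm of the focus point (160 mm out on the lens axis), face square to the lens and width level with the camera within 12 degrees, right way up, underside over 70 mm above the bench; other slabs within 25 mm of their start (contact force between the fingers and slab_domes above 1 N and contact force between slab_domes and rack below 0.05 N and contact force between slab_domes and stand below 0.05 N and contact force between slab_domes and slab_bars below 0.05 N and contact force between slab_domes and slab_chips below 0.05 N and distance between slab_face and focus below 0.03 m and angle between the y axis of slab_domes and the x axis of focus, either way round below 0.21 rad and y of lens in the frame of slab_domes above 0.08 m and angle between the x axis of slab_domes and the y axis of focus, either way round below 0.21 rad and angle between slab_domes's own z axis and vertical below 1 rad and height (world z) of slab_domes above 0.07 m and linear speed of slab_domes below 0.02 m/s and angular speed of slab_domes below 0.15 rad/s and distance of each of slab_bars, slab_chips from where it was at the start of the episode below 0.025 m); the arm keeps its last pose, push and grip.
It fails at once if another slab is moved by more than 25 mm or tipped (distance of any of slab_bars, slab_chips from where it was at the start of the episode above 0.025 m or angle between any of slab_bars, slab_chips's own z axis and vertical above 0.35 rad).
It fails at once if the jar or palette knife is moved by more than 30 mm (distance of any of jar, palette_knife from where it was at the start of the episode above 0.03 m).
It fails at once if the camera is knocked out of its aim (lens moved by more than 10 mm) (distance of lens from where it was at the start of the episode above 0.01 m).
It also fails if it takes over 38 s, if anything falls off the work surface, if the arm or the gripper's body presses on something with over 40 N, if the wrist force passes 120 N, or if a joint passes its speed limit or range.

## Robot

A 6-joint arm with a two-finger parallel gripper is mounted at the origin on the work surface. World frame = base frame: x ahead of the robot, y to its left, z up, the work surface at z = 0. Lengths are in m, angles in rad, forces in N, time in s.
With the tool pointing down it reaches from about 0.35 to 0.975 m from the base axis. Payload 17.4 kg.
Tool frame: the origin (TCP) lies midway between the tips of the shut fingers; the grasp point (between the pads) lies 19 mm behind it (bot.grasp_offset is the distance from the TCP to the grasp point, in m); z points along the fingers, y is the line along which they close (so a half turn about z gives the same grasp; the last joint's range is limited). The gripper opens to 85 mm and grips with 20 to 120 N. Pads are 22 mm wide; open, the fingers measure 114 mm over their backs; the gripper's body (76 mm by 85 mm) begins 54 mm behind the grasp point. The pads swing forward as they close: fully open they stand 13 mm farther back than shut.
Start: joints at [-1.314, 0.116, 1.442, -0, 1.584, -0.038], TCP at [0.196, -0.646, 0.231] pointing down, gripper open.
Joint ranges: [-2.83, 2.83], [-0.83, 2.19], [0.07, 2.5], [-1.14, 4.28], [0.01, 3], [-2.97, 2.97]. Speed limits (rad/s): [1.89, 1.89, 2.22, 3.14, 3.14, 3.14].

## Interface

Orientations are given as a rotation vector (axis times angle).
In Python, from station import bot gives the robot as it stands. The module is installed in compiled form; this text tells all that it offers.
- The arm moves only by the tool jog_arm, never from a script. Its argument "motion" is a list of rows, each a list of 5 numbers: the gripper command: -1 is shut, 1 is fully open, values between are in proportion, then the shift along the tool's x, y, z scaled (see below), then the turn about the tool's z scaled (see below). A call has 1 to 5 rows; each row shifts and turns the commanded pose from where the row before left it, along the tool's axes as they then stand; what a row does not reach is not made up. The controller multiplies each number of a shift by 20 mm and each number of a turn by 6 degrees. A row lasts 1/10 s, in which the tool goes at most 50 mm and 8.59 degrees, less where a joint would pass 70% of its speed; a pose out of reach is approached as far as the arm can. A call with a number of a shift or a turn outside -1 to 1 is refused whole. A call with a gripper value outside its range is refused whole. The fingers move at their own pace and stop on an object; "force" is the grip in N (left out, the last holds). Time passes only in rows, so rows that do not move let the fingers close. It gives the time, the measured TCP pose, the force, the opening and the grip force at its end, in the units of the state.
- bot.get_obs(): the state, without advancing time (a new reading comes with each control period).
- bot.grab_frame(name): name is "scene" or "top" or "wrist"; returns the picture (400x640x3 uint8, red, green, blue); there is no depth.
- bot.get_calibration(name): a dict with "fx", "fy", "cx", "cy" (pixels), "camera_from_world" (4x4, takes a point from world to camera coordinates). Camera axes: x right, y down, z forward; pixel columns grow to the right and rows downward; lengths in m; the calibration is good to about 2 mm. A picture is of the moment at which its call begins: read the wrist's pose just before it. get_calibration takes no time and is no camera call; for the wrist camera it gives the pose at the moment of the call.
- bot.close_job(): hands the job in; it is judged then, once.
Trained networks look in the newest picture that a camera, given by its name, has taken for a name from the list of things; names that differ only in an ending like _2 or _b are one class to them, and where a whole thing is asked for, a point or a joint stands for the part that bears it (a point fixed in the world has none). Each returns a list of dicts, best first, with "score" (0 to 1); they miss things now and then, are a little off and sometimes report something else, mostly with a low value. They report only what shows in the picture. A call takes as long as a camera call. They do not tell look-alikes from the thing itself.
- bot.boxes_of(camera, target): "box" ([centre column, centre row, width, height] in pixels, round what is visible of it).
- bot.masks_of(camera, target): "pixels" (400x640 bool, what is visible of it) and "box" ([centre column, centre row, width, height] in pixels, round what is visible of it).
The state is a dict: "time": time; "joints": joint angles; "qvel": joint speeds; "joint_torque": joint torques, N m; "position": TCP position; "tool_rot": TCP orientation; "contact_force": force on the tool from outside, world axes, zero at the start; "torque": the same for the moment, N m; "gripper_width": finger opening in m; "gripper_force": force on a finger pad.
Only numpy, scipy, OpenCV 4.12 (cv2) and the standard library are available. Lean on these libraries where they do the work, as an engineer would, in place of code of your own. Each camera call takes 0.05 s, during which the arm holds its last target. There are 200 camera calls.

## Working session

There is one attempt and no reset: what is moved stays moved. The work goes in short steps, Python scripts to look and compute and a tool call to move; the robot and the scene stay as the last step left them, time stands still between calls to the robot, and variables do not carry over. Pictures are saved under pics/ and viewed, at most 10 in all, crops included, and the job is handed in when it is done.

Besides the shell and the picture viewer there is one more tool, called after "Call:" as name([rows], argument=value, ...), one row to a line, values as JSON. jog_arm: Moves the arm, as the interface text tells. Its arguments: {"type":"object","properties":{"motion":{"type":"array"},"force":{"type":"number"}},"required":["motion"]}

```bash
mkdir -p pics
python3 - <<'E'
from station import bot
import cv2, numpy as np
ims=[]
for n in ("scene","top"):
    im=bot.grab_frame(n); cv2.imwrite(f"pics/{n}0.png",im[:,:,::-1])
    c=bot.get_calibration(n); print(n,c["fx"],c["fy"],c["cx"],c["cy"]); print(np.round(c["camera_from_world"],4).tolist())
    for t in ("slab_domes","slab_bars","slab_chips","rack","stand","lens","jar","palette_knife"):
        print(t,[(round(d["score"],2),np.round(d["box"]).astype(int).tolist()) for d in bot.boxes_of(n,t)][:4])
print(bot.get_obs())
E
```

```text
scene 505.914437541298 505.914437541298 323.3300372062315 191.74689790073143
[[0.2694, 0.9629, -0.0135, -0.0708], [0.5194, -0.1571, -0.84, -0.1284], [-0.811, 0.2193, -0.5424, 2.2351], [0.0, 0.0, 0.0, 1.0]]
slab_domes [(0.7, [408, 216, 17, 31]), (0.69, [318, 241, 54, 124]), (0.16, [388, 232, 76, 44])]
slab_bars [(0.95, [370, 200, 14, 33])]
slab_chips [(0.83, [388, 210, 21, 36]), (0.66, [334, 229, 10, 39])]
rack [(0.86, [387, 231, 76, 48]), (0.64, [220, 226, 21, 31])]
stand [(0.68, [318, 240, 56, 123]), (0.35, [409, 217, 16, 43])]
lens [(0.63, [313, 189, 20, 17])]
jar [(0.76, [222, 227, 18, 33])]
palette_knife [(0.8, [270, 218, 23, 44]), (0.55, [386, 209, 18, 36])]
top 495.1852810645665 495.1852810645665 321.562473055113 203.99791585815072
[[0.0057, -1.0, 0.0028, -0.0852], [-0.9841, -0.0061, -0.1777, 0.578], [0.1778, -0.0017, -0.9841, 1.6574], [0.0, 0.0, 0.0, 1.0]]
slab_domes [(0.63, [240, 192, 30, 19])]
slab_bars []
slab_chips [(0.57, [254, 209, 27, 21]), (0.46, [314, 205, 4, 25])]
rack [(0.9, [257, 213, 63, 74])]
stand [(0.95, [343, 143, 42, 66])]
lens [(0.98, [350, 141, 23, 38])]
jar [(0.65, [421, 247, 26, 22])]
palette_knife [(0.85, [369, 264, 18, 82]), (0.31, [241, 190, 30, 25])]
{'time': 0.9, 'joints': array([-1.31376656e+00,  1.15987237e-01,  1.44159617e+00,  6.83643075e-06,
        1.58399557e+00, -3.78209626e-02]), 'qvel': array([-0.00021736,  0.00103706, -0.00085331,  0.00114267, -0.00025023,
        0.00095099]), 'joint_torque': array([ 5.65980416e-03, -7.31721497e+01, -6.32641697e+01,  2.01805315e-04,
        3.10337127e-04,  3.15485750e-05]), 'position': array([ 0.1961346 , -0.64588372,  0.23131412]), 'tool_rot': array([3.10750165e+00, 4.61472809e-01, 1.30230016e-05]), 'contact_force': array([-0.45070162, -0.68271312, -0.80732126]), 'torque': array([-0.01686307, -0.01670475, -0.02044388]), 'gripper_force': 0.0, 'gripper_width': 0.08543929733406878}
```

Run:
```python
import cv2, numpy as np
a=cv2.imread("pics/scene0.png")[150:310,190:450]; b=cv2.imread("pics/top0.png")[100:310,190:450]
cv2.imwrite("pics/sc.png",cv2.resize(a,None,fx=3,fy=3,interpolation=cv2.INTER_CUBIC))
cv2.imwrite("pics/tc.png",cv2.resize(b,None,fx=2.8,fy=2.8,interpolation=cv2.INTER_CUBIC))
```

```text
(no output)
```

View pics/sc.png

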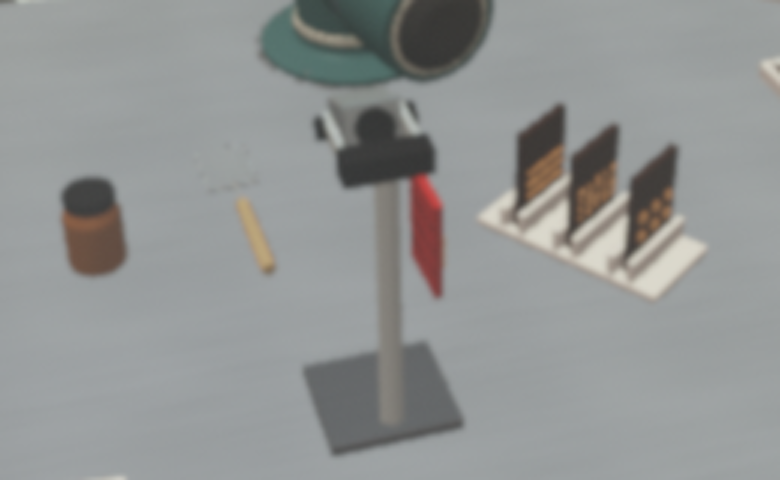

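View pics/tc.png

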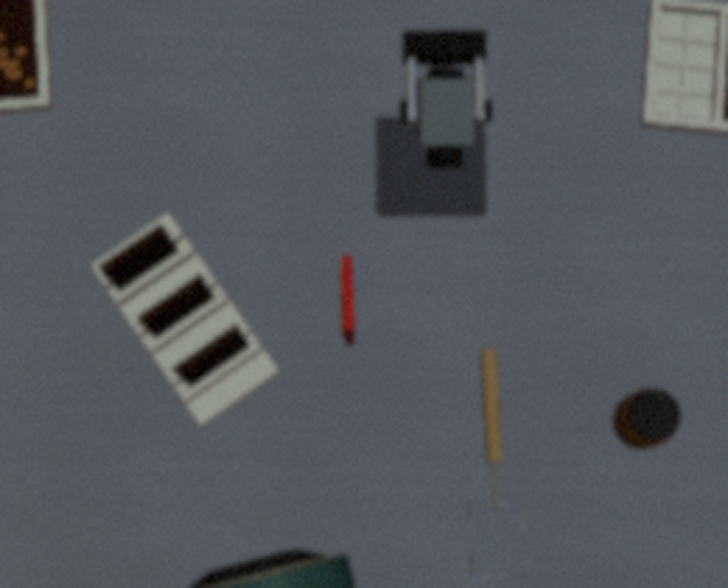

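The slab with round domes is at scene crop (655,205), i.e. px (408,216), and top px (240,192): the upper-left groove. The bars slab is the leftmost in the scene view and the chips slab is in the middle. A red decoy stands near top px (314,205). Next I work out the geometry.

```bash
cat > h.py <<'E'
import numpy as np
from station import bot
def ray(c,u,v):
    M=c["camera_from_world"]; R=M[:3,:3]; o=-R.T@M[:3,3]
    d=R.T@np.array([(u-c["cx"])/c["fx"],(v-c["cy"])/c["fy"],1]); return o,d
def atz(c,u,v,z):
    o,d=ray(c,u,v); return o+d*(z-o[2])/d[2]
def proj(c,P):
    M=c["camera_from_world"]; p=np.atleast_2d(P)@M[:3,:3].T+M[:3,3]
    return np.c_[c["fx"]*p[:,0]/p[:,2]+c["cx"],c["fy"]*p[:,1]/p[:,2]+c["cy"]]
E
python3 - <<'E'
from h import *
import cv2
np.set_printoptions(precision=3,suppress=True)
c=bot.get_calibration("top"); s=bot.get_calibration("scene")
T=lambda x,y,z:atz(c,x/2.8+190,y/2.8+100,z)
print("rack",*[T(x,y,.012) for x,y in((92,265),(168,213),(277,370),(203,425))])
for z in(.004,.012):print("plate",*[T(x,y,z) for x,y in((377,118),(486,118),(486,215),(377,215))])
print("lens",T(445,167,.33-.02),"headtop",*[T(x,y,.35) for x,y in((420,75),(475,75),(475,147),(420,147))])
print("bar",*[T(x,y,.33) for x,y in((403,32),(487,32),(403,65),(487,65))])
print("jar",T(645,420,.05),"knife",T(489,350,.01),T(493,462,.01),T(495,520,0),"red",T(347,300,.13))
S=lambda x,y,z:atz(s,x/3+190,y/3+150,z)
print("plateS",*[S(x,y,.008) for x,y in((303,368),(428,343),(462,425),(333,453))])
o,_=ray(s,0,0);print("scene cam",o, "top cam",ray(c,0,0)[0])
# slab tops, dark in top image
im=bot.grab_frame("top"); g=im.max(2)
cv2.imwrite("pics/w.png",bot.grab_frame("wrist")[:,:,::-1])
E
```

```text
rack [0.617 0.268 0.012] [0.685 0.174 0.012] [0.485 0.032 0.012] [0.416 0.122 0.012]
plate [ 0.815 -0.092  0.004] [ 0.816 -0.233  0.004] [ 0.687 -0.232  0.004] [ 0.686 -0.092  0.004]
plate [ 0.813 -0.092  0.012] [ 0.814 -0.232  0.012] [ 0.685 -0.231  0.012] [ 0.684 -0.092  0.012]
lens [ 0.666 -0.162  0.31 ] headtop [ 0.754 -0.134  0.35 ] [ 0.755 -0.191  0.35 ] [ 0.677 -0.191  0.35 ] [ 0.676 -0.134  0.35 ]
bar [ 0.809 -0.117  0.33 ] [ 0.81  -0.206  0.33 ] [ 0.772 -0.117  0.33 ] [ 0.773 -0.206  0.33 ]
jar [ 0.422 -0.419  0.05 ] knife [ 0.512 -0.234  0.01 ] [ 0.372 -0.237  0.01 ] [ 0.302 -0.24   0.   ] red [ 0.554 -0.057  0.13 ]
plateS [ 0.691 -0.227  0.008] [ 0.69  -0.088  0.008] [ 0.821 -0.09   0.008] [ 0.822 -0.226  0.008]
scene cam [ 1.898 -0.442  1.104] top cam [ 0.275 -0.079  1.734]
```

View pics/w.png

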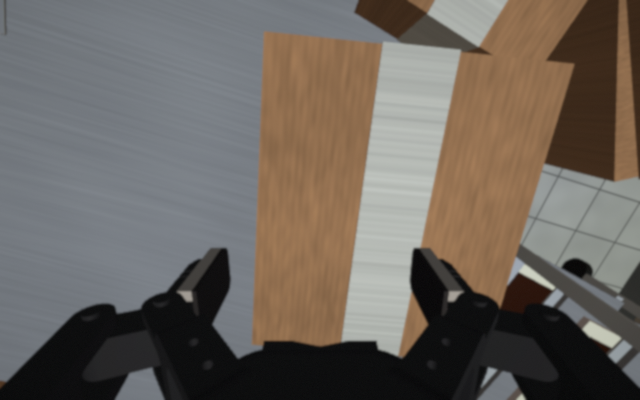

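The dome slab is at roughly (0.61, 0.19) and the camera faces -x near (0.66, -0.16). I'll get the wrist camera geometry so I can plan a lookout for the tilt on the way.

Run:
```python
from h import *
from scipy.spatial.transform import Rotation as R
np.set_printoptions(precision=3,suppress=True)
c=bot.get_calibration("wrist"); o=bot.get_obs()
T=np.eye(4);T[:3,:3]=R.from_rotvec(o["tool_rot"]).as_matrix();T[:3,3]=o["position"]
print(c["fx"],c["cx"],c["cy"]); Mt=c["camera_from_world"]@T; print("cam_from_tool",Mt); print("tool x,y",T[:3,0],T[:3,1])
ct=np.linalg.inv(Mt); np.save("camtool.npy",Mt)
# where would the head project if TCP at p, yaw a
for p,a in (((.36,-.16,.45),90),((.36,-.16,.45),-90),((.40,-.16,.45),180),((.40,-.16,.45),0),((.36,-.16,.4),0),((.42,-.16,.4),180)):
    x=np.array([np.cos(np.radians(a)),np.sin(np.radians(a)),0]);z=np.array([0,0,-1]);y=np.cross(z,x)
    W=np.eye(4);W[:3,:3]=np.c_[x,y,z];W[:3,3]=p
    M=Mt@np.linalg.inv(W); cc=dict(c,camera_from_world=M); print(p,a,proj(cc,[[.666,-.162,.31],[.72,-.162,.33],[.612,.193,.142]]).round().tolist(),(M@[.666,-.162,.31,1])[2])
t=bot.get_calibration("top")
for x,y in((403,110),(489,107)): print("knob",atz(t,x/2.8+190,y/2.8+100,.33))
```

```text
307.13877203121405 319.75853082666873 196.10772566704705
cam_from_tool [[-0.     1.     0.    -0.   ]
 [-0.959  0.    -0.284  0.027]
 [-0.284 -0.     0.959  0.159]
 [ 0.     0.     0.     1.   ]]
tool x,y [ 0.957  0.291 -0.   ] [ 0.291 -0.957  0.   ]
(0.36, -0.16, 0.45) 90 [[640.0, 185.0], [723.0, 191.0], [539.0, -150.0]] 0.29333718013355975
(0.36, -0.16, 0.45) -90 [[-2.0, 181.0], [-85.0, 186.0], [180.0, 350.0]] 0.29242927776506444
(0.4, -0.16, 0.45) 180 [[318.0, 398.0], [318.0, 449.0], [531.0, 281.0]] 0.368548877825135
(0.4, -0.16, 0.45) 0 [[322.0, -182.0], [323.0, -331.0], [44.0, -9.0]] 0.21721758007348912
(0.36, -0.16, 0.4) 0 [[323.0, -371.0], [324.0, -645.0], [-5.0, -68.0]] 0.15790492661825017
(0.42, -0.16, 0.4) 180 [[318.0, 428.0], [318.0, 487.0], [555.0, 288.0]] 0.3149253144088077
knob [ 0.722 -0.117  0.33 ]
knob [ 0.726 -0.207  0.33 ]
```

Call:
jog_arm([
  [1, 0, 0, -1, 0],
  [1, 0, 0, -1, 0],
  [1, 0.9, -1, -1, 0],
  [1, 0.9, -1, -1, 0],
  [1, 0.9, -1, -1, 0],
])

```text
time: 1.5
position: [0.2305, -0.5719, 0.332]
tool_rot: [-3.107, -0.461, -0.0]
contact_force: [0.4, 0.2, 0.9]
gripper_width: 0.0854
gripper_force: 0.0
```

Call:
jog_arm([
  [1, 0.9, -1, -1, 0],
  [1, 0.9, -1, -1, 0],
  [1, 0.9, -1, -1, 0],
  [1, 0.9, -1, -1, 0],
  [1, 0.9, -1, -1, 0],
])

```text
time: 2.0
position: [0.2876, -0.4498, 0.4323]
tool_rot: [3.107, 0.461, 0.0]
contact_force: [0.8, -0.5, 0.3]
gripper_width: 0.0854
gripper_force: 0.0
```

Call:
jog_arm([
  [1, 0.95, -1, 0, 0],
  [1, 0.95, -1, 0, 0],
  [1, 0.95, -1, 0, 0],
  [1, 0.95, -1, 0, 0],
  [1, 0.95, -1, 0, 0],
])

```text
time: 2.5
position: [0.3495, -0.3266, 0.4315]
tool_rot: [3.107, 0.461, 0.0]
contact_force: [0.6, 0.2, -0.4]
gripper_width: 0.0854
gripper_force: 0.0
```

Call:
jog_arm([
  [1, 0.95, -1, 0, 0],
  [1, 0.95, -1, 0, 0],
  [1, 0.95, -1, 0, 0],
  [1, 0.95, -1, 0, 0],
  [1, 0.95, -1, 0, 0],
])

```text
time: 3.0
position: [0.4114, -0.2033, 0.4315]
tool_rot: [3.107, 0.461, 0.001]
contact_force: [-0.2, -0.4, 0.4]
gripper_width: 0.0856
gripper_force: 0.0
```

Call:
jog_arm([
  [1, 0.95, -1, 0, 0],
  [1, 0.95, -1, 0, 0],
  [1, 0.95, -1, 0, 0],
  [1, 0.95, -1, 0, 0],
  [1, 0.95, -1, 0, 0],
])

```text
time: 3.5
position: [0.4732, -0.0799, 0.4315]
tool_rot: [3.107, 0.461, 0.001]
contact_force: [-0.3, -0.3, -0.6]
gripper_width: 0.0852
gripper_force: 0.0
```

Call:
jog_arm([
  [1, 0.95, -1, 0, 0],
  [1, 0.95, -1, 0, 0],
  [1, 0.95, -1, 0, 0],
  [1, 0.95, -1, 0, 0],
  [1, 0.95, -1, 0, 0],
])

```text
time: 4.0
position: [0.5351, 0.0433, 0.4315]
tool_rot: [3.107, 0.461, 0.001]
contact_force: [0.2, -0.3, 0.3]
gripper_width: 0.0852
gripper_force: 0.0
```

Call:
jog_arm([
  [1, 0.95, -1, 0, 0],
  [1, 0.95, -1, 0, 0],
  [1, 0.95, -1, 0, 0],
  [1, 0.95, -1, 0, 0],
  [1, 0.95, -1, 0, 0],
])

```text
time: 4.5
position: [0.597, 0.1666, 0.4314]
tool_rot: [-3.107, -0.462, -0.0]
contact_force: [1.1, -0.9, 0.5]
gripper_width: 0.0854
gripper_force: 0.0
```

Call:
jog_arm([
  [1, 0, 0, 0, 1],
  [1, 0, 0, 0, 1],
  [1, 0, 0, 0, 1],
  [1, 0, 0, 0, 1],
  [1, 0, 0, 0, 1],
])

```text
time: 5.0
position: [0.5967, 0.1655, 0.4313]
tool_rot: [-3.12, 0.365, -0.0]
contact_force: [0.2, 0.3, -0.1]
gripper_width: 0.085
gripper_force: 0.0
```

Call:
jog_arm([
  [1, 0, 0, 0, -1],
  [1, 0, 0, 0, -1],
  [1, 0, 0, 0, -1],
  [1, 0, 0, 0, -1],
  [1, 0, 0, 0, -1],
])

```text
time: 5.5
position: [0.5966, 0.1655, 0.4314]
tool_rot: [-3.107, -0.468, -0.0]
contact_force: [0.1, -0.2, 0.1]
gripper_width: 0.0857
gripper_force: 0.0
```

Call:
jog_arm([
  [1, 0, 0, 0, -1],
  [1, 0, 0, 0, -1],
  [1, 0, 0, 0, -1],
  [1, 0, 0, 0, -1],
  [1, 0, 0, 0, -1],
])

```text
time: 6.0
position: [0.5966, 0.1655, 0.4314]
tool_rot: [-2.88, -1.256, -0.0]
contact_force: [0.4, -0.1, -0.9]
gripper_width: 0.0854
gripper_force: 0.0
```

Call:
jog_arm([
  [1, 0, 0, 0, -1],
  [1, 0, 0, 0, -1],
  [1, 0, 0, 0, -1],
  [1, 0, 0, 0, -1],
  [1, 0, 0, 0, -1],
])

```text
time: 6.5
position: [0.5966, 0.1655, 0.4314]
tool_rot: [2.456, 1.959, 0.0]
contact_force: [0.7, 0.9, 0.4]
gripper_width: 0.0853
gripper_force: 0.0
```

Call:
jog_arm([
  [1, 0, 0, 0, -1],
  [1, 0, 0, 0, -1],
  [1, 0, 0, 0, -1],
  [1, 0, 0, 0, -1],
  [1, 0, 0, 0, -1],
])

```text
time: 7.0
position: [0.5966, 0.1655, 0.4313]
tool_rot: [1.866, 2.528, 0.0]
contact_force: [0.6, -1.0, -0.1]
gripper_width: 0.0854
gripper_force: 0.0
```

Call:
jog_arm([
  [1, 0, 0, 0, -1],
  [1, 0, 0, 0, -1],
  [1, 0, 0, 0, -1],
  [1, 0, 0, 0, 0],
])

```text
time: 7.4
position: [0.5966, 0.1655, 0.4313]
tool_rot: [1.451, 2.787, 0.0]
contact_force: [0.1, -0.0, -0.4]
gripper_width: 0.0856
gripper_force: 0.0
```

Run:
```python
from h import *
import cv2
np.set_printoptions(precision=3,suppress=True)
c=bot.get_calibration("wrist"); im=bot.grab_frame("wrist"); cv2.imwrite("pics/w1.png",im[:,:,::-1])
np.save("c_w1.npy",c["camera_from_world"])
for t in ("slab_domes","slab_bars","slab_chips","rack","lens"):
    print(t,[(round(d["score"],2),np.round(d["box"]).astype(int).tolist()) for d in bot.boxes_of("wrist",t)][:4])
print(proj(c,[[.612,.193,.142],[.666,-.162,.31],[.724,-.162,.33]]).round().tolist())
```

```text
slab_domes [(0.88, [342, 145, 14, 68])]
slab_bars [(0.84, [245, 150, 34, 60])]
slab_chips [(0.93, [293, 147, 18, 65]), (0.68, [233, 242, 62, 58])]
rack [(0.67, [296, 140, 141, 60])]
lens []
[[341.0, 149.0], [210.0, 441.0], [248.0, 481.0]]
```

View pics/w1.png

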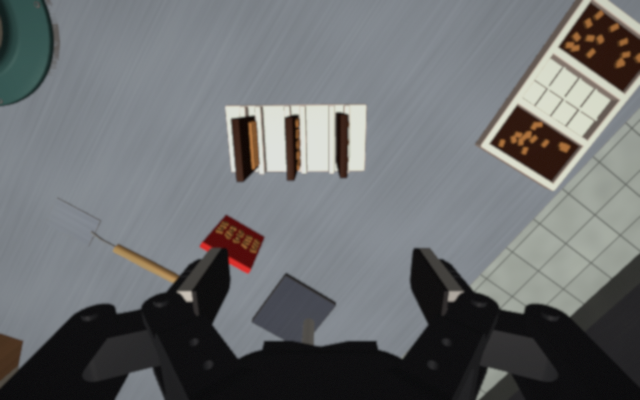

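Rack spans (226–366, 104–172); the dome slab is the rightmost, at about (345,145). Next: refine its position and zoom the head in the first pictures.

Run:
```python
from h import *
import cv2
from scipy.spatial.transform import Rotation as R
np.set_printoptions(precision=3,suppress=True)
c=bot.get_calibration("wrist")
print("slabtop",atz(c,345,145,.142),"ends",atz(c,345,112,.142),atz(c,345,178,.142))
r=[atz(c,u,v,.012) for u,v in((226,106),(366,104),(368,171),(231,172))]; print("rack",*r,np.mean(r,0)); d=r[1]-r[0]+r[2]-r[3]; print(np.degrees(np.arctan2(d[1],d[0])))
im=cv2.imread("pics/w1.png"); g=im.max(2); print(g[145,325:360]); print(g[120,325:360]);print(g[102:185,345])
x=R.from_rotvec(bot.get_obs()["tool_rot"]).as_matrix(); print("yaw",np.degrees(np.arctan2(x[1,0],x[0,0])))
a=cv2.imread("pics/scene0.png")[170:225,285:350]; b=cv2.imread("pics/top0.png")[105:165,320:385]
A=cv2.resize(a,(390,330),interpolation=cv2.INTER_CUBIC);B=cv2.resize(b,(390,360),interpolation=cv2.INTER_CUBIC)
o=np.zeros((360,780,3),np.uint8);o[:330,:390]=A;o[:,390:]=B;cv2.imwrite("pics/heads.png",o)
```

```text
slabtop [0.614 0.2   0.142] ends [0.588 0.237 0.142] [0.642 0.162 0.142]
rack [0.419 0.129 0.012] [0.62  0.272 0.012] [0.695 0.179 0.012] [0.486 0.031 0.012] [0.555 0.153 0.012]
35.406283124123895
[225 224 215 196 204 219 224 222 213 184 135  80  41  27  32  45  57  62
  61  59  56  61  99 151 185 212 222 225 225 225 225 225 225 225 225]
[225 224 215 198 204 219 224 222 210 174 122  69  37  26  29  43  55  59
  59  58  57  56  73 121 175 208 222 224 225 224 225 224 224 225 225]
[141 136 150 176 200 211 215 216 215 211 190 148  94  59  55  56  56  56
  57  56  57  57  57  58  57  57  58  58  57  57  57  58  57  58  57  57
  57  57  57  57  57  57  57  56  57  56  58  57  57  56  57  56  57  57
  56  56  55  55  55  55  56  55  56  55  56  55  55  55  56  57  57  55
  54  54  60  75 106 134 144 146 146 146 145]
yaw 124.80607515581748
```

View pics/heads.png

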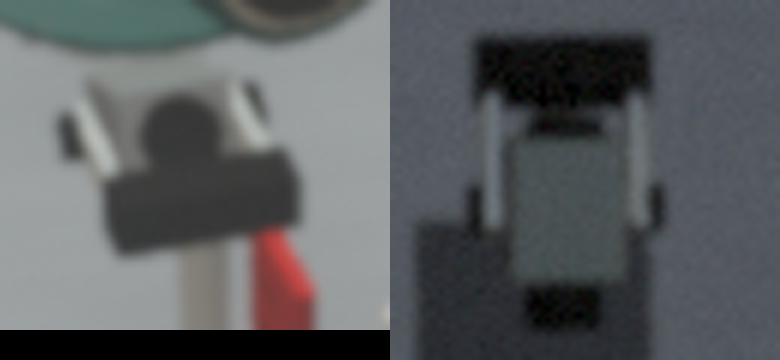

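Call:
jog_arm([
  [0, 0.4, 0.8, 1, -0.1],
  [0, 0.45, 0.8, 1, 0],
  [0, 0, 0, 1, 0],
  [0, 0, 0, 1, 0],
  [0, 0, 0, 1, 0],
], force=60)

```text
time: 8.2
position: [0.613, 0.1979, 0.3304]
tool_rot: [-1.44, -2.792, 0.0]
contact_force: [-0.3, 0.4, -1.2]
gripper_width: 0.0424
gripper_force: 0.0
```

Call:
jog_arm([
  [0, 0, 0, 1, 0],
  [0, 0, 0, 1, 0],
  [0, 0, 0, 1, 0],
  [0, 0, 0, 1, 0],
  [0, 0, 0, 0.5, 0],
])

```text
time: 8.7
position: [0.6126, 0.1977, 0.2394]
tool_rot: [-1.439, -2.791, 0.002]
contact_force: [-0.4, 0.5, -1.5]
gripper_width: 0.0426
gripper_force: 0.0
```

Run:
```python
from h import *
import cv2
np.set_printoptions(precision=3,suppress=True)
c=bot.get_calibration("wrist"); im=bot.grab_frame("wrist"); cv2.imwrite("pics/w2.png",im[:,:,::-1])
for t in ("slab_domes","slab_chips"):
    print(t,[(round(d["score"],2),np.round(d["box"]).astype(int).tolist()) for d in bot.boxes_of("wrist",t)][:4])
o=bot.get_obs();print(o["position"],proj(c,[o["position"]-[0,0,.1]*0,np.r_[o["position"][:2],.142]]))
```

```text
slab_domes [(0.76, [325, 191, 22, 116])]
slab_chips [(0.64, [148, 312, 70, 82]), (0.59, [243, 193, 46, 118])]Traceback (most recent call last):
  File "<stdin>", line 7, in <module>
ValueError: operands could not be broadcast together with shapes (3,) (0,)
```

View pics/w2.png

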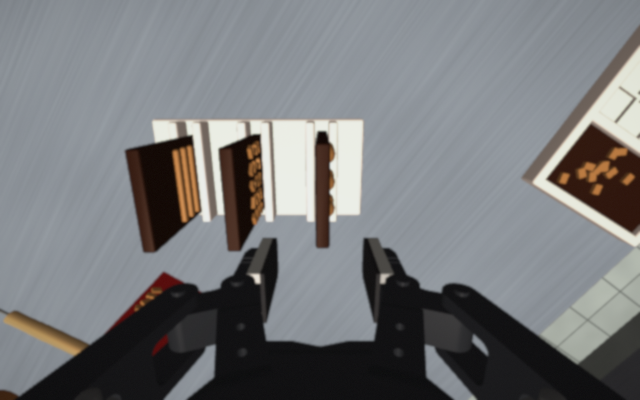

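The domed slab (nut domes at col 330, rows 150–205) stands between the fingers with its top strip at cols 316–329, centred to about 2 mm. Next: descend and grip.

Call:
jog_arm([
  [0, 0, 0.1, 1, 0],
  [0, 0, 0, 1, 0],
  [0, 0, 0, 1, 0],
  [0, 0, 0, 1, 0],
  [0, 0, 0, 1, 0],
])

```text
time: 9.35
position: [0.6152, 0.1992, 0.1422]
tool_rot: [1.438, 2.791, 0.002]
contact_force: [0.5, -0.7, -0.2]
gripper_width: 0.0429
gripper_force: 0.0
```

Call:
jog_arm([
  [0, 0, 0, 1, 0],
  [0, 0, 0, 0.95, 0],
  [-1, 0, 0, 0, 0],
  [-1, 0, 0, 0, 0],
  [-1, 0, 0, 0, 0],
], force=60)

```text
time: 9.85
position: [0.6153, 0.1992, 0.1041]
tool_rot: [1.438, 2.791, 0.002]
contact_force: [0.1, 0.8, -2.0]
gripper_width: 0.0108
gripper_force: 59.7
```

Call:
jog_arm([
  [-1, 0, 0, 0, 0],
  [-1, 0, 0, 0, 0],
])

```text
time: 10.05
position: [0.6153, 0.1991, 0.104]
tool_rot: [1.438, 2.791, 0.002]
contact_force: [-0.6, -0.3, 6.8]
gripper_width: 0.0116
gripper_force: 60.9
```

Call:
jog_arm([
  [-1, 0, 0, -0.5, 0],
  [-1, 0, 0, -1, 0],
  [-1, 0, 0, -1, 0],
  [-1, 0, 0, -1, 0],
  [-1, 0, 0, -1, 0],
])

```text
time: 10.55
position: [0.6145, 0.199, 0.1939]
tool_rot: [1.439, 2.793, 0.0]
contact_force: [0.4, 0.5, -1.8]
gripper_width: 0.0115
gripper_force: 59.5
```

Call:
jog_arm([
  [-1, 0, 0, -1, 0],
  [-1, 0, 0, -1, 0],
  [-1, 0, 0, -1, 0],
  [-1, 0, 0, -1, 1],
  [-1, 0, 0, -1, 1],
])

```text
time: 11.05
position: [0.6144, 0.1989, 0.2939]
tool_rot: [1.728, 2.623, 0.0]
contact_force: [0.2, 1.4, -1.6]
gripper_width: 0.0112
gripper_force: 59.7
```

Call:
jog_arm([
  [-1, 0, 0, -1, 1],
  [-1, 0, 0, -1, 1],
  [-1, 0, 0, -1, 1],
  [-1, 0, 0, -1, 0.9],
  [-1, 0, 0, -1, 0],
])

```text
time: 11.55
position: [0.6143, 0.1989, 0.3939]
tool_rot: [2.224, 2.219, 0.0]
contact_force: [-0.2, 0.2, -2.2]
gripper_width: 0.0113
gripper_force: 59.6
```

Call:
jog_arm([
  [-1, -1, -0.9, -0.3, 0],
  [-1, -1, -0.9, -0.3, 0],
  [-1, -1, -0.9, -0.3, 0],
  [-1, -1, -0.9, -0.3, 0],
  [-1, -1, -0.9, -0.3, 0],
])

```text
time: 12.05
position: [0.5236, 0.0981, 0.4233]
tool_rot: [2.219, 2.223, 0.001]
contact_force: [-0.0, -0.1, -2.5]
gripper_width: 0.0117
gripper_force: 59.8
```

Call:
jog_arm([
  [-1, -1, -0.9, -0.3, 0],
  [-1, -1, -0.9, -0.3, 0],
  [-1, -1, -0.9, -0.3, 0],
  [-1, -1, -0.9, -0.3, 0],
  [-1, -1, 0, -0.3, 0],
])

```text
time: 12.55
position: [0.4508, -0.0018, 0.4544]
tool_rot: [2.218, 2.222, 0.003]
contact_force: [0.5, -0.2, -1.4]
gripper_width: 0.0111
gripper_force: 59.9
```

Call:
jog_arm([
  [-1, -1, 0, -0.3, 0],
  [-1, -1, 0, -0.3, 0],
  [-1, -1, 0, -0.3, 0],
  [-1, -1, 0, -0.3, 0],
  [-1, -1, 0, -0.3, 0],
])

```text
time: 13.05
position: [0.4525, -0.102, 0.4834]
tool_rot: [2.219, 2.223, 0.001]
contact_force: [-0.7, -0.0, -1.6]
gripper_width: 0.0109
gripper_force: 59.9
```

Call:
jog_arm([
  [-1, -1, 0, -0.3, 0],
  [-1, -1, 0, -0.3, 0],
  [-1, -1, 0, -0.3, 0],
  [-1, 0, 0, 0, 0],
])

```text
time: 13.45
position: [0.4528, -0.1627, 0.5013]
tool_rot: [2.221, 2.22, -0.0]
contact_force: [0.7, -0.4, -2.1]
gripper_width: 0.0111
gripper_force: 59.9
```

Run:
```python
from h import *
import cv2
np.set_printoptions(precision=3,suppress=True)
c=bot.get_calibration("wrist"); np.save("c3.npy",c["camera_from_world"]); im=bot.grab_frame("wrist"); cv2.imwrite("pics/w3.png",im[:,:,::-1])
print([(round(d["score"],2),np.round(d["box"]).astype(int).tolist()) for d in bot.boxes_of("wrist","lens")][:4])
o=bot.get_obs();print(o["position"],o["joints"],proj(c,[[.666,-.162,.31],[.724,-.162,.33]]))
cr=im[80:300,400:640]; cv2.imwrite("pics/w3c.png",cv2.resize(cr[:,:,::-1],None,fx=2.7,fy=2.7,interpolation=cv2.INTER_CUBIC))
```

```text
[(0.63, [572, 176, 128, 62])]
[ 0.453 -0.161  0.501] [-0.395 -0.243  1.347  0.     2.038 -0.396] [[512.177 171.448]
 [578.843 175.371]]
```

View pics/w3c.png

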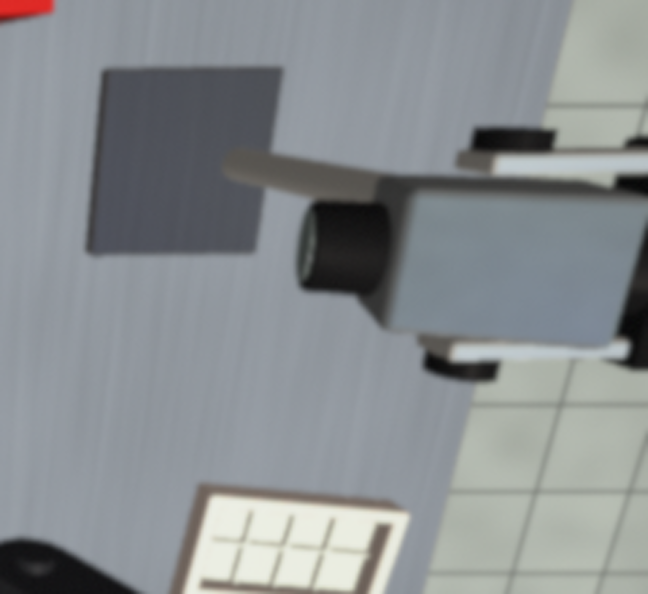

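```bash
cat > fit.py <<'E'
from h import *
from scipy.optimize import least_squares
np.set_printoptions(precision=3,suppress=True)
c=dict(bot.get_calibration("wrist"),camera_from_world=np.load("c3.npy")); t=bot.get_calibration("top")
cr=lambda *p:np.array(p)/2.7+[400,80]
K=cr((512,139),(461,365)); G=cr((308,247)); C=cr((413,192),(392,330)); Rr=cr((608,346)); rim=cr((317,200),(306,291)); 
KT=np.array([(403,110),(489,107)])/2.8+[190,100]
def model(p):
    xa,ya,ps,th,d,w,r=p
    B=np.array([[np.cos(ps),-np.sin(ps),0],[np.sin(ps),np.cos(ps),0],[0,0,1]])
    f=B@[-np.cos(th),0,-np.sin(th)];u=B@[-np.sin(th),0,np.cos(th)];l=B@[0,1,0];A=np.array([xa,ya,.33])
    return A,f,u,l
def res(p):
    A,f,u,l=model(p);d,w,r=p[4:]
    g=A+.06*f
    return np.r_[(proj(c,[A+w*l,A-w*l])-K).ravel(),(proj(c,g)-G).ravel(),(proj(c,[A+d*f+.025*u+.028*l,A+d*f+.025*u-.028*l])-C).ravel(),
      (proj(c,A+(d-.07)*f+.025*u-.028*l)-Rr).ravel(),(proj(t,[A+w*l,A-w*l])-KT).ravel(),
      (proj(c,[A+.06*f+.018*l,A+.06*f-.018*l]).mean(0)-G)*.0]
s=least_squares(res,[.724,-.162,0,.3,.035,.047,.018],loss="soft_l1")
p=s.x;A,f,u,l=model(p);print(p,"res",s.fun);J=s.jac
print("lens",A+.06*f,"focus",A+.22*f)
o,_=ray(c,0,0);q=np.linspace(0,6.28,60)
for th in(.1,.2,.3,.4,.5,.6):
    P=p.copy();P[3]=th;A,f,u,l=model(P);E=proj(c,A+.06*f+.016*(np.cos(q)[:,None]*l+np.sin(q)[:,None]*u))
    n=o-(A+.06*f);n/=np.linalg.norm(n);print(th,"cos",f@n,"ext cols/rows",np.ptp(E,axis=0)*2.7)
E
python3 fit.py
```

```text
Traceback (most recent call last):
  File "fit.py", line 19, in <module>
    s=least_squares(res,[.724,-.162,0,.3,.035,.047,.018],loss="soft_l1")
  File "fit.py", line 16, in res
    return np.r_[(proj(c,[A+w*l,A-w*l])-K).ravel(),(proj(c,g)-G).ravel(),(proj(c,[A+d*f+.025*u+.028*l,A+d*f+.025*u-.028*l])-C).ravel(),
           ~~~~~^^^^^^^^^^^^^^^^^^^^^^^^^^^^^^^^^^^^^^^^^^^^^^^^^^^^^^^^^^^^^^^^^^^^^^^^^^^^^^^^^^^^^^^^^^^^^^^^^^^^^^^^^^^^^^^^^^^^^^^
ValueError: all the input arrays must have same number of dimensions, but the array at index 0 has 1 dimension(s) and the array at index 5 has 2 dimension(s)
```

```bash
python3 - <<'E'
s=open("fit.py").read()
s=s.replace(""",
      (proj(c,[A+.06*f+.018*l,A+.06*f-.018*l]).mean(0)-G)*.0]""","]")
open("fit.py","w").write(s)
E
python3 fit.py
```

```text
[ 0.724 -0.161  0.021  0.267  0.038  0.045  0.018] res [-0.355 -0.819 -0.189 -0.723  0.902  0.732  0.338 -0.823 -2.436  2.384
  0.5    0.95  -0.235 -0.329 -0.579  0.321]
lens [ 0.667 -0.162  0.314] focus [ 0.512 -0.165  0.272]
0.1 cos 0.4540425018499707 ext cols/rows [43.94  81.066]
0.2 cos 0.35924713438862266 ext cols/rows [34.397 79.678]
0.3 cos 0.26179320705630854 ext cols/rows [25.417 78.332]
0.4 cos 0.16289091707871842 ext cols/rows [17.561 77.052]
0.5 cos 0.06366711406473823 ext cols/rows [12.418 75.833]
0.6 cos -0.034842132791311715 ext cols/rows [12.843 74.683]
```

Run:
```python
import cv2
g=cv2.cvtColor(cv2.imread("pics/w3.png"),cv2.COLOR_BGR2GRAY)
for r in range(150,192,2): print(r,g[r,506:526], "|", g[r,538:556:1])
```

```text
150 [115 111 108 105 103 102  99  98  97  96  94  94  93  93  92  91  91  90
  89  89] | [75 63 56 52 52 52 51 52 52 52 51 52 52 56 62 70 79 87]
152 [148 145 141 136 133 128 124 119 114 109 102  98  95  94  93  92  92  91
  90  90] | [ 69  58  54  52  52  53  53  53  53  53  53  55  61  69  80  92 104 113]
154 [156 155 154 153 152 151 150 144 130 110  86  66  56  54  55  57  56  55
  55  56] | [ 52  43  43  45  48  51  52  52  53  53  55  60  69  82  95 107 119 128]
156 [156 155 154 154 153 153 148 132  99  62  33  18  15  16  16  15  16  15
  17  16] | [ 15  16  17  23  31  40  48  52  52  53  56  64  75  88 101 113 124 131]
158 [155 154 154 153 152 148 131 103  74  53  36  21  17  18  15  16  17  16
  14  15] | [ 14  13  15  16  18  30  43  49  52  54  58  67  80  93 105 117 126 131]
160 [155 155 154 153 149 136 109  78  64  61  49  30  20  17  19  18  17  19
  18  17] | [ 16  15  16  17  18  25  37  48  51  55  62  73  85  99 110 122 128 132]
162 [155 154 153 151 144 122  91  67  63  65  54  34  22  21  21  21  20  19
  21  19] | [ 19  18  19  16  18  23  34  46  51  57  66  77  9
[... 1604 characters left out ...]
 66  79  91 105 116 126 131 132 133 132 132 132]
184 [151 150 148 136 104  68  44  30  23  22  23  23  22  23  23  23  23  26
  23  25] | [ 25  28  34  43  52  59  71  84  97 111 122 129 133 133 132 132 133 132]
186 [150 150 149 143 125  95  66  48  40  36  34  33  33  32  29  29  28  27
  27  26] | [ 27  35  43  50  55  64  76  89 103 115 127 132 134 134 134 133 133 133]
188 [150 150 150 151 148 142 131 122 115 112 110 109 108 107 105 102  95  91
  89  86] | [ 40  47  51  54  58  68  81  94 108 120 129 133 134 134 134 133 134 133]
190 [150 151 151 151 151 152 151 151 150 150 149 149 149 149 148 147 144 142
 142 142] | [ 52  53  53  56  61  73  86  99 112 123 130 133 134 134 133 133 133 134]
```

The tilt comes out at about 0.3–0.35 rad, so the tool must lean. The jog has no tilt axis, so I'll try pushing the arm to its reach limit in free air above everything, with its plane along +x.

Call:
jog_arm([
  [-1, 0.95, 1, -1, 0],
  [-1, 0.95, 1, -1, 0],
  [-1, 0.95, 1, -1, 0],
  [-1, 0.95, 1, -1, 0],
  [-1, 0.95, 1, -1, 0],
])

```text
time: 14.05
position: [0.5532, -0.0641, 0.6014]
tool_rot: [2.218, 2.224, 0.0]
contact_force: [-0.7, -1.4, -1.2]
gripper_width: 0.0113
gripper_force: 59.9
```

Call:
jog_arm([
  [-1, 0.95, 1, -1, 0],
  [-1, 0.95, 1, -1, 0],
  [-1, 0.95, 1, -1, 0],
  [-1, 0.95, 1, -1, 0],
  [-1, 0.95, 1, -1, 0],
])

```text
time: 14.55
position: [0.6451, 0.0226, 0.694]
tool_rot: [2.218, 2.225, 0.001]
contact_force: [0.9, 0.5, -0.7]
gripper_width: 0.0112
gripper_force: 60.0
```

```bash
python3 -c "
from h import *
print(bot.get_obs()['joints'].round(3))"
```

```text
[-0.005  0.418  0.273  0.     2.45  -0.008]
```

Call:
jog_arm([
  [-1, 0, 1, 0, 0],
  [-1, 0, 1, 0, 0],
  [-1, 0, 1, 0, 0],
])

```text
time: 14.85
position: [0.6965, 0.0213, 0.673]
tool_rot: [-2.218, -2.225, -0.001]
contact_force: [1.3, 0.1, -2.7]
gripper_width: 0.0113
gripper_force: 60.3
```

```bash
python3 -c "
from h import *
print(bot.get_obs()['joints'].round(3))"
```

```text
[-6.000e-03  5.810e-01  7.700e-02  1.000e-03  2.483e+00 -8.000e-03]
```

At the q3 limit the controller kept the tool vertical and gave up position. The remaining way to lean it is asking for yaw past the q6 limit, so that q4 takes up the turn and rolls the tool about the arm's radial direction. For a lean towards +x the arm must point to -y, so I'll move there, high and in free air.

Call:
jog_arm([
  [-1, -0.95, -1, -0.1, 0],
  [-1, -0.95, -1, -0.1, 0],
  [-1, -0.95, -1, -0.1, 0],
  [-1, -0.95, -1, -0.1, 0],
  [-1, -0.95, -1, -0.1, 0],
])

```text
time: 15.35
position: [0.5911, -0.0749, 0.6892]
tool_rot: [2.212, 2.217, 0.014]
contact_force: [-0.3, -0.7, -1.0]
gripper_width: 0.0116
gripper_force: 60.3
```

Call:
jog_arm([
  [-1, -0.95, -1, -0.1, 0],
  [-1, -0.95, -1, -0.1, 0],
  [-1, -0.95, -1, -0.1, 0],
  [-1, -0.95, -1, -0.1, 0],
  [-1, -0.95, -1, -0.1, 0],
])

```text
time: 15.85
position: [0.4913, -0.1698, 0.6981]
tool_rot: [2.212, 2.217, 0.013]
contact_force: [-0.4, -0.4, -1.6]
gripper_width: 0.0116
gripper_force: 60.3
```

Call:
jog_arm([
  [-1, -0.95, -1, -0.1, 0],
  [-1, -0.95, -1, -0.1, 0],
  [-1, -0.95, -1, -0.1, 0],
  [-1, -0.95, -1, -0.1, 0],
  [-1, -0.95, -1, -0.1, 0],
])

```text
time: 16.35
position: [0.3916, -0.2648, 0.7071]
tool_rot: [2.212, 2.216, 0.012]
contact_force: [-0.1, -0.4, -1.3]
gripper_width: 0.0111
gripper_force: 60.3
```

Call:
jog_arm([
  [-1, -0.95, -1, -0.1, 0],
  [-1, -0.95, -1, -0.1, 0],
  [-1, -0.95, -1, -0.1, 0],
  [-1, -0.95, -1, -0.1, 0],
  [-1, -0.95, -1, -0.1, 0],
])

```text
time: 16.85
position: [0.292, -0.3598, 0.7161]
tool_rot: [2.212, 2.216, 0.01]
contact_force: [-0.9, -0.8, -1.6]
gripper_width: 0.011
gripper_force: 60.3
```

```bash
cat > plan.py <<'E'
from h import *
from scipy.spatial.transform import Rotation as R
def plan(goal,turns,N):
    "N rows from here to goal, turning by turns (row units) per row at first"
    o=bot.get_obs();Q=R.from_rotvec(o["tool_rot"]).as_matrix();p=o["position"];d=(np.array(goal)-p)/N/.02
    for k in range(N):
        t=turns[k] if k<len(turns) else 0
        print((Q.T@d).round(2),round(t,2)); Q=Q@R.from_rotvec([0,0,np.radians(6*t)]).as_matrix()
E
python3 -c "
from plan import *
o=bot.get_obs();print(o['position'],o['joints'].round(3))
plan([.03,-.6,.70],[-1]*13,15)"
```

```text
[ 0.29203858 -0.3598029   0.71613318] [-0.949 -0.03   0.758  0.012  2.404 -0.942]
[-0.8  -0.88  0.05] -1
[-0.7  -0.95  0.05] -1
[-0.6  -1.02  0.05] -1
[-0.49 -1.08  0.05] -1
[-0.37 -1.12  0.05] -1
[-0.25 -1.16  0.05] -1
[-0.13 -1.18  0.05] -1
[-0.01 -1.19  0.05] -1
[ 0.12 -1.18  0.05] -1
[ 0.24 -1.16  0.05] -1
[ 0.36 -1.13  0.05] -1
[ 0.48 -1.09  0.05] -1
[ 0.59 -1.03  0.05] -1
[ 0.69 -0.96  0.05] 0
[ 0.69 -0.96  0.05] 0
```

The limit push did leave a small lasting lean (z part of rotvec 0.014, sum of q2+q3+q5 = 3.132), so unreached orientation is kept. On to the yaw-limit push.

Call:
jog_arm([
  [-1, -0.67, -0.73, 0, -1],
  [-1, -0.58, -0.8, 0, -1],
  [-1, -0.5, -0.85, 0, -1],
  [-1, -0.4, -0.9, 0, -1],
  [-1, -0.3, -0.93, 0, -1],
])

```text
time: 17.35
position: [0.2197, -0.4259, 0.7154]
tool_rot: [1.556, 2.716, 0.004]
contact_force: [0.1, -0.2, -1.7]
gripper_width: 0.0114
gripper_force: 60.3
```

Call:
jog_arm([
  [-1, -0.2, -0.97, 0, -1],
  [-1, -0.1, -0.98, 0, -1],
  [-1, 0, -1, 0, -1],
  [-1, 0.1, -0.98, 0, -1],
  [-1, 0.2, -0.97, 0, -1],
])

```text
time: 17.85
position: [0.1465, -0.4923, 0.7147]
tool_rot: [0.8, 3.027, -0.001]
contact_force: [-0.2, 0.7, -2.3]
gripper_width: 0.0113
gripper_force: 60.3
```

Call:
jog_arm([
  [-1, 0.3, -0.94, 0, -1],
  [-1, 0.4, -0.9, 0, -1],
  [-1, 0.5, -0.86, 0, -1],
  [-1, 0.57, -0.8, 0, 0],
  [-1, 0.57, -0.8, 0, 0],
])

```text
time: 18.35
position: [0.0739, -0.5588, 0.7141]
tool_rot: [0.324, 3.115, -0.004]
contact_force: [0.3, -0.3, -2.3]
gripper_width: 0.0114
gripper_force: 60.3
```

```bash
cat > st.py <<'E'
from plan import *
np.set_printoptions(precision=3,suppress=True)
o=bot.get_obs();Q=R.from_rotvec(o["tool_rot"]).as_matrix()
print(o["time"],o["position"],o["joints"],"toolz",Q[:,2],"tooly",Q[:,1])
E
python3 st.py
```

```text
18.35 [ 0.074 -0.559  0.714] [-1.489  0.207  0.505  0.014  2.425 -2.842] toolz [ 0.01  -0.004 -1.   ] tooly [ 0.206  0.979 -0.002]
```

Call:
jog_arm([
  [-1, 0, 0, 0, -1],
  [-1, 0, 0, 0, -1],
  [-1, 0, 0, 0, -1],
  [-1, 0, 0, 0, -1],
])

```text
time: 18.75
position: [0.144, -0.5528, 0.7322]
tool_rot: [-0.165, 3.049, 0.028]
contact_force: [0.5, 0.1, -1.4]
gripper_width: 0.0117
gripper_force: 60.3
```

```bash
python3 st.py
```

```text
18.75 [ 0.144 -0.553  0.732] [-1.406  0.283  0.374  0.147  2.488 -2.968] toolz [ 0.087  0.023 -0.996] tooly [-0.108  0.994  0.013]
```

It works: the tool now leans 0.09 towards +x, at about 0.03 per row.

Call:
jog_arm([
  [-1, 0.8, 0, 0, -1],
  [-1, 0.8, 0, 0, -1],
  [-1, 0.8, 0, 0, -1],
  [-1, 0.8, 0, 0, -1],
])

```text
time: 19.15
position: [0.1562, -0.5496, 0.7626]
tool_rot: [-0.531, 2.862, 0.092]
contact_force: [0.7, 0.4, -1.2]
gripper_width: 0.0114
gripper_force: 62.0
```

```bash
python3 st.py
```

```text
19.15 [ 0.156 -0.55   0.763] [-1.452  0.456  0.074  0.483  2.641 -2.968] toolz [ 0.212  0.103 -0.972] tooly [-0.361  0.932  0.02 ]
```

Call:
jog_arm([
  [-1, 0.8, 0, 0, -1],
  [-1, 0, 0, 0, 0],
])

```text
time: 19.35
position: [0.1579, -0.5404, 0.7688]
tool_rot: [-0.623, 2.8, 0.097]
contact_force: [-0.1, 0.6, -2.3]
gripper_width: 0.0116
gripper_force: 62.1
```

```bash
python3 st.py; sed -i 's/s=least_squares/if 1: s=least_squares/' fit.py
cat >> plan.py <<'E'
def goalpose(F,ang=0):
    "TCP goal for face centre F after turning so that tool y heads along +x (ang)"
    Q=R.from_rotvec(bot.get_obs()["tool_rot"]).as_matrix(); f=lambda a:(Q@R.from_rotvec([0,0,a]).as_matrix())
    a=min(np.radians(np.arange(-180,180,.2)),key=lambda a:-(f(a)[:,1]@[np.cos(ang)*.94,np.sin(ang)*.94,.33]))
    return F-f(a)@[0,.006,.027],np.degrees(a)/6,f(a)
E
python3 -c "
from plan import *
np.set_printoptions(precision=3,suppress=True)
g,t,Q=goalpose(np.array([.516,-.164,.259]),.02);print(g,t);print(Q)
n=int(abs(t)); plan(g,[np.sign(t)]*n+[t-np.sign(t)*n],34)"
```

```text
19.35 [ 0.158 -0.54   0.769] [-1.466  0.452  0.072  0.576  2.647 -2.968] toolz [ 0.247  0.123 -0.961] tooly [-0.425  0.905  0.007]
[ 0.504 -0.167  0.283] 18.766666666663895
[[-0.057  0.967  0.247]
 [ 0.992  0.028  0.123]
 [ 0.112  0.252 -0.961]]
[-0.47  0.28  0.88] 1.0
[-0.44  0.32  0.88] 1.0
[-0.4   0.37  0.88] 1.0
[-0.36  0.41  0.88] 1.0
[-0.32  0.44  0.88] 1.0
[-0.27  0.47  0.88] 1.0
[-0.22  0.5   0.88] 1.0
[-0.16  0.52  0.88] 1.0
[-0.11  0.53  0.88] 1.0
[-0.05  0.54  0.88] 1.0
[0.   0.54 0.88] 1.0
[0.06 0.54 0.88] 1.0
[0.12 0.53 0.88] 1.0
[0.17 0.52 0.88] 1.0
[0.23 0.5  0.88] 1.0
[0.28 0.47 0.88] 1.0
[0.32 0.44 0.88] 1.0
[0.37 0.4  0.88] 1.0
[0.41 0.36 0.88] 0.77
[0.43 0.33 0.88] 0
[0.43 0.33 0.88] 0
[0.43 0.33 0.88] 0
[0.43 0.33 0.88] 0
[0.43 0.33 0.88] 0
[0.43 0.33 0.88] 0
[0.43 0.33 0.88] 0
[0.43 0.33 0.88] 0
[0.43 0.33 0.88] 0
[0.43 0.33 0.88] 0
[0.43 0.33 0.88] 0
[0.43 0.33 0.88] 0
[0.43 0.33 0.88] 0
[0.43 0.33 0.88] 0
[0.43 0.33 0.88] 0
```

Call:
jog_arm([
  [-1, -0.47, 0.28, 0.9, 1],
  [-1, -0.44, 0.32, 0.9, 1],
  [-1, -0.4, 0.37, 0.9, 1],
  [-1, -0.36, 0.4, 0.9, 1],
  [-1, -0.32, 0.44, 0.9, 1],
])

```text
time: 19.85
position: [0.2063, -0.4884, 0.6989]
tool_rot: [0.095, 2.889, 0.193]
contact_force: [0.3, -0.2, -0.4]
gripper_width: 0.0114
gripper_force: 62.0
```

Call:
jog_arm([
  [-1, -0.27, 0.47, 0.9, 1],
  [-1, -0.22, 0.5, 0.9, 1],
  [-1, -0.16, 0.5, 0.9, 1],
  [-1, -0.1, 0.53, 0.9, 1],
  [-1, -0.05, 0.54, 0.9, 1],
])

```text
time: 20.35
position: [0.256, -0.4329, 0.6254]
tool_rot: [0.849, 2.8, 0.282]
contact_force: [0.3, -0.6, -1.6]
gripper_width: 0.0111
gripper_force: 62.0
```

Call:
jog_arm([
  [-1, 0, 0.54, 0.9, 1],
  [-1, 0.06, 0.54, 0.9, 1],
  [-1, 0.12, 0.53, 0.9, 1],
  [-1, 0.17, 0.52, 0.9, 1],
  [-1, 0.23, 0.5, 0.9, 1],
])

```text
time: 20.85
position: [0.3062, -0.377, 0.5519]
tool_rot: [1.57, 2.527, 0.355]
contact_force: [-0.0, 0.5, -1.3]
gripper_width: 0.0114
gripper_force: 62.0
```

Call:
jog_arm([
  [-1, 0.28, 0.47, 0.9, 1],
  [-1, 0.32, 0.44, 0.9, 1],
  [-1, 0.37, 0.4, 0.9, 1],
  [-1, 0.4, 0.36, 0.5, 0.8],
  [-1, 0.4, 0.3, 0, 0],
])

```text
time: 21.35
position: [0.3495, -0.3249, 0.5028]
tool_rot: [2.066, 2.204, 0.398]
contact_force: [0.9, -0.6, -1.4]
gripper_width: 0.0114
gripper_force: 62.0
```

```bash
python3 st.py; python3 -c "
from plan import *
np.set_printoptions(precision=3,suppress=True)
g,t,Q=goalpose(np.array([.516,-.164,.259]),.02);print(g,t);print(Q)
n=int(abs(t)); plan(g,[np.sign(t)]*n+[t-np.sign(t)*n],16)"|head -9
```

```text
21.35 [ 0.35  -0.325  0.503] [-0.97  -0.301  1.408  0.302  1.98  -0.906] toolz [ 0.245  0.124 -0.961] tooly [0.966 0.048 0.253]
[ 0.504 -0.168  0.283] 0.1666666666649519
[[-0.061  0.967  0.245]
 [ 0.992  0.031  0.124]
 [ 0.113  0.251 -0.961]]
[0.38 0.32 0.84] 0.17
[0.38 0.31 0.84] 0
[0.38 0.31 0.84] 0
[0.38 0.31 0.84] 0
[0.38 0.31 0.84] 0
```

Call:
jog_arm([
  [-1, 0.38, 0.32, 0.84, 0.2],
  [-1, 0.38, 0.32, 0.84, 0],
  [-1, 0.38, 0.32, 0.84, 0],
  [-1, 0.38, 0.32, 0.84, 0],
  [-1, 0.38, 0.32, 0.84, 0],
])

```text
time: 21.85
position: [0.3989, -0.276, 0.4358]
tool_rot: [2.084, 2.186, 0.4]
contact_force: [0.6, -0.8, -1.4]
gripper_width: 0.0111
gripper_force: 62.1
```

Call:
jog_arm([
  [-1, 0.38, 0.32, 0.84, 0],
  [-1, 0.38, 0.32, 0.84, 0],
  [-1, 0.38, 0.32, 0.84, 0],
  [-1, 0.38, 0.32, 0.84, 0],
  [-1, 0.38, 0.32, 0.84, 0],
])

```text
time: 22.35
position: [0.4485, -0.2269, 0.3675]
tool_rot: [2.083, 2.186, 0.401]
contact_force: [0.3, -0.9, -1.6]
gripper_width: 0.0113
gripper_force: 62.1
```

Call:
jog_arm([
  [-1, 0.38, 0.32, 0.84, 0],
  [-1, 0.38, 0.32, 0.84, 0],
  [-1, 0.38, 0.32, 0.84, 0],
  [-1, 0.38, 0.32, 0.84, 0],
  [-1, 0, 0, 0, 0],
])

```text
time: 22.85
position: [0.4884, -0.1865, 0.3099]
tool_rot: [2.089, 2.188, 0.403]
contact_force: [0.1, 0.2, -2.0]
gripper_width: 0.0111
gripper_force: 61.9
```

```bash
python3 st.py
python3 - <<'E'
from plan import *
import cv2
np.set_printoptions(precision=3,suppress=True)
o=bot.get_obs();Q=R.from_rotvec(o["tool_rot"]).as_matrix();F=o["position"]+Q@[0,.006,.027]
print("face",F); print((Q.T@(np.array([.516,-.164,.259])-F))/.02)
s=bot.get_calibration("scene");w=bot.get_calibration("wrist")
a=bot.grab_frame("scene");b=bot.grab_frame("wrist")
P=F-Q@[0,.0,0]; corners=[F+Q@[x,0,z] for x,z in((-.045,-.065),(.045,-.065),(.045,.065),(-.045,.065))]
print(proj(s,corners).round(1).tolist()); 
A=cv2.resize(a[140:300,250:410,::-1],(390,390),interpolation=cv2.INTER_CUBIC);B=cv2.resize(b[:,:,::-1],(390,244))
B=cv2.resize(b[100:340,300:640,::-1],(400,282))
O=np.zeros((390,790,3),np.uint8);O[:,:390]=A;O[:282,390:]=B;cv2.imwrite("pics/fin.png",O)
np.save("c4.npy",w["camera_from_world"]); cv2.imwrite("pics/w4.png",b[:,:,::-1])
E
```

```text
22.85 [ 0.488 -0.186  0.31 ] [-0.545 -0.338  1.751  0.238  1.581 -0.572] toolz [ 0.245  0.128 -0.961] tooly [0.968 0.03  0.25 ]
face [ 0.501 -0.183  0.285]
[0.735 0.433 1.577]
[[269.3, 152.0], [296.2, 144.4], [304.9, 181.8], [278.9, 189.6]]
```

View pics/fin.png

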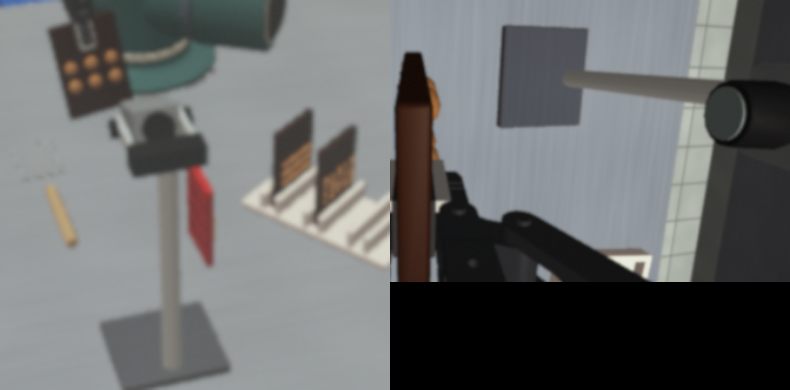

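Run:
```python
import cv2
b=cv2.imread("pics/w4.png"); cv2.imwrite("pics/w4z.png",cv2.resize(b[160:235,550:640],None,fx=8,fy=8,interpolation=cv2.INTER_CUBIC))
```

```text
(no output)
```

View pics/w4z.png

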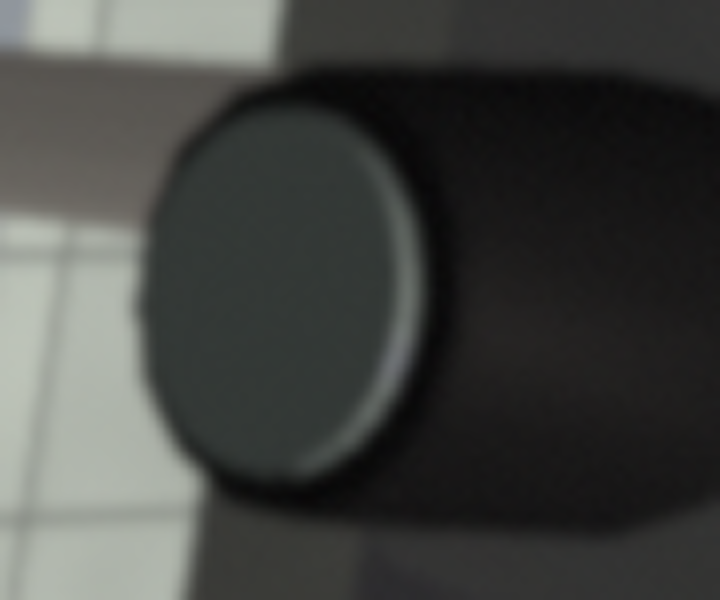

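```bash
cat > fit2.py <<'E'
import io,contextlib
with contextlib.redirect_stdout(io.StringIO()): from fit import *
c4=dict(bot.get_calibration("wrist"),camera_from_world=np.load("c4.npy"))
ext=np.array([143,105,398,478])/8+[550,160,550,160]
q=np.linspace(0,2*np.pi,400)[:,None]
def circ(cam,p,r):
    A,f,u,l=model(p); E=proj(cam,A+.06*f+r*(np.cos(q)*l+np.sin(q)*u)); return np.r_[E.min(0),E.max(0)]
def res2(p,wc=1):
    A,f,u,l=model(p);w=p[5]
    a=np.r_[(proj(c,[A+w*l,A-w*l])-K).ravel(),(proj(t,[A+w*l,A-w*l])-KT).ravel()*.7]
    return np.r_[a,(proj(c,A+.06*f)-G).ravel(),(circ(c4,p,p[6])-ext)*wc]
for wc in(1,3):
    s=least_squares(res2,[.724,-.162,0,.3,.035,.047,.016],args=(wc,)); p=s.x;A,f,u,l=model(p)
    print(p,"res",s.fun);print("lens",A+.06*f,"focus",A+.22*f)
for th in(.2,.25,.3,.35,.4,.45):
    P=p.copy();P[3]=th;e=circ(c4,P,.015);print(th,(e[2]-e[0])/(e[3]-e[1]))
np.save("focus.npy",np.array([A+.22*f,-f,u,l]))
E
python3 fit2.py
```

```text
[ 0.725 -0.161  0.009  0.437 -2.363  0.045  0.016] res [ 0.585 -0.235 -0.284 -0.423 -0.027 -0.478 -0.323  0.231 -0.628 -1.283
  0.326  0.479 -0.117  0.759]
lens [ 0.671 -0.162  0.305] focus [ 0.526 -0.163  0.237]
[ 0.725 -0.161  0.004  0.432  0.847  0.045  0.016] res [ 0.468 -0.301 -0.785 -0.586 -0.043 -0.447 -0.366  0.365 -0.856 -1.591
  0.54   0.033 -0.186  0.491]
lens [ 0.67  -0.161  0.305] focus [ 0.525 -0.162  0.238]
0.2 0.9701963032434554
0.25 0.9081239408872671
0.3 0.8451541093798303
0.35 0.7815342806114778
0.4 0.7174548741076124
0.45 0.6531721790182544
```

The lens ellipse now gives a tilt of about 0.43, and the slab leans 0.25 with 0.13 of roll: inside tolerance but tight. There are 15 s left, so one mirrored push (arm to +y, clockwise past the other q6 limit) should add lean and cancel the roll.

```bash
python3 -c "
from plan import *
plan([.22,.50,.73],[1]*16,35)"
```

```text
[ 1.07 -0.19 -0.54] 1
[ 1.04 -0.3  -0.54] 1
[ 1.   -0.41 -0.54] 1
[ 0.95 -0.51 -0.54] 1
[ 0.9  -0.61 -0.54] 1
[ 0.83 -0.7  -0.54] 1
[ 0.75 -0.78 -0.54] 1
[ 0.66 -0.85 -0.54] 1
[ 0.57 -0.92 -0.54] 1
[ 0.47 -0.97 -0.54] 1
[ 0.37 -1.02 -0.54] 1
[ 0.26 -1.05 -0.54] 1
[ 0.15 -1.07 -0.54] 1
[ 0.04 -1.08 -0.54] 1
[-0.08 -1.08 -0.54] 1
[-0.19 -1.07 -0.54] 1
[-0.3  -1.04 -0.54] 0
[-0.3  -1.04 -0.54] 0
[-0.3  -1.04 -0.54] 0
[-0.3  -1.04 -0.54] 0
[-0.3  -1.04 -0.54] 0
[-0.3  -1.04 -0.54] 0
[-0.3  -1.04 -0.54] 0
[-0.3  -1.04 -0.54] 0
[-0.3  -1.04 -0.54] 0
[-0.3  -1.04 -0.54] 0
[-0.3  -1.04 -0.54] 0
[-0.3  -1.04 -0.54] 0
[-0.3  -1.04 -0.54] 0
[-0.3  -1.04 -0.54] 0
[-0.3  -1.04 -0.54] 0
[-0.3  -1.04 -0.54] 0
[-0.3  -1.04 -0.54] 0
[-0.3  -1.04 -0.54] 0
[-0.3  -1.04 -0.54] 0
```

Call:
jog_arm([
  [-1, 1, -0.2, -0.7, 1],
  [-1, 1, -0.3, -0.7, 1],
  [-1, 1, -0.4, -0.7, 1],
  [-1, 0.95, -0.5, -0.7, 1],
  [-1, 0.9, -0.6, -0.7, 1],
])

```text
time: 23.45
position: [0.4455, -0.0936, 0.3882]
tool_rot: [2.644, 1.598, 0.437]
contact_force: [0.0, -1.6, -1.3]
gripper_width: 0.0114
gripper_force: 62.0
```

Call:
jog_arm([
  [-1, 0.83, -0.7, -0.7, 1],
  [-1, 0.75, -0.8, -0.7, 1],
  [-1, 0.65, -0.85, -0.7, 1],
  [-1, 0.57, -0.9, -0.7, 1],
  [-1, 0.47, -0.97, -0.7, 1],
])

```text
time: 23.95
position: [0.4031, 0.0023, 0.4628]
tool_rot: [-2.939, -0.851, -0.427]
contact_force: [0.3, 1.1, -2.4]
gripper_width: 0.0112
gripper_force: 62.0
```

Call:
jog_arm([
  [-1, 0.37, -1, -0.7, 1],
  [-1, 0.26, -1, -0.7, 1],
  [-1, 0.15, -1, -0.7, 1],
  [-1, 0.04, -1, -0.7, 1],
  [-1, -0.08, -1, -0.7, 1],
])

```text
time: 24.45
position: [0.363, 0.0929, 0.5373]
tool_rot: [-2.994, -0.06, -0.384]
contact_force: [0.8, 0.6, -1.6]
gripper_width: 0.0112
gripper_force: 62.0
```

Call:
jog_arm([
  [-1, -0.2, -1, -0.6, 1],
  [-1, -0.3, -1, -0.6, 0],
  [-1, -0.3, -1, -0.6, 0],
  [-1, -0.3, -1, -0.6, 0],
  [-1, -0.3, -1, -0.6, 0],
])

```text
time: 24.95
position: [0.3233, 0.1859, 0.6017]
tool_rot: [-2.982, 0.09, -0.372]
contact_force: [0.3, -0.8, -1.9]
gripper_width: 0.0114
gripper_force: 62.0
```

Call:
jog_arm([
  [-1, -0.3, -1, -0.5, 0],
  [-1, -0.3, -1, -0.5, 0],
  [-1, -0.3, -1, -0.5, 0],
  [-1, -0.3, -1, -0.5, 0],
  [-1, -0.3, -1, -0.5, 0],
])

```text
time: 25.45
position: [0.2862, 0.2808, 0.6565]
tool_rot: [-2.981, 0.09, -0.372]
contact_force: [-0.1, 0.5, -2.9]
gripper_width: 0.0114
gripper_force: 62.0
```

```bash
python3 st.py
```

```text
25.45 [0.286 0.281 0.656] [ 0.771 -0.398  1.199 -0.093  2.068  2.347] toolz [ 0.248  0.127 -0.96 ] tooly [-0.042 -0.989 -0.142]
```

Call:
jog_arm([
  [-1, -0.7, -1, -0.4, 0.5],
  [-1, -0.7, -1, -0.4, 0.5],
  [-1, -0.8, -1, -0.4, 1],
  [-1, -0.8, -1, -0.4, 1],
  [-1, -0.8, -1, -0.4, 1],
])

```text
time: 25.95
position: [0.2346, 0.3799, 0.6983]
tool_rot: [-2.867, 0.665, -0.319]
contact_force: [0.9, -0.2, -2.0]
gripper_width: 0.0109
gripper_force: 62.0
```

Call:
jog_arm([
  [-1, -1, -0.8, -0.2, 1],
  [-1, -1, -0.6, 0, 1],
  [-1, -1, -0.4, 0, 1],
])

```text
time: 26.25
position: [0.3021, 0.3629, 0.7234]
tool_rot: [-2.816, 0.873, -0.32]
contact_force: [0.6, -0.2, -2.6]
gripper_width: 0.0113
gripper_force: 62.0
```

```bash
python3 st.py
```

```text
26.25 [0.302 0.363 0.723] [ 0.907 -0.152  0.878 -0.166  2.166  2.968] toolz [ 0.255  0.103 -0.961] tooly [-0.536 -0.813 -0.229]
```

Call:
jog_arm([
  [-1, -1, -0.3, 0, 1],
  [-1, -1, -0.3, 0, 1],
  [-1, -1, -0.3, 0, 1],
  [-1, -1, -0.3, 0, 1],
])

```text
time: 26.65
position: [0.3696, 0.3125, 0.7528]
tool_rot: [-2.737, 1.139, -0.347]
contact_force: [-0.2, -0.1, -2.1]
gripper_width: 0.0111
gripper_force: 62.0
```

```bash
python3 st.py
```

```text
26.65 [0.37  0.313 0.753] [ 0.733 -0.076  0.747 -0.177  2.219  2.968] toolz [ 0.271  0.055 -0.961] tooly [-0.678 -0.698 -0.232]
```

Call:
jog_arm([
  [-1, -1, 0, 0, 1],
  [-1, -1, 0, 0, 1],
  [-1, -1, 0, 0, 1],
  [-1, 0, 0, 0, 0],
])

```text
time: 27.05
position: [0.401, 0.264, 0.7812]
tool_rot: [-2.669, 1.349, -0.388]
contact_force: [-1.1, -0.2, -2.3]
gripper_width: 0.0115
gripper_force: 62.1
```

```bash
python3 st.py; python3 -c "
from plan import *
np.set_printoptions(precision=3,suppress=True)
g,t,Q=goalpose(np.array([.524,-.162,.240]),.006);print(g,t);print(Q)
n=int(abs(t)); plan(g,[np.sign(t)]*n+[t-np.sign(t)*n],32)"|head -32
```

```text
27.05 [0.401 0.264 0.781] [ 0.631 -0.018  0.628 -0.226  2.287  2.968] toolz [ 0.283 -0.003 -0.959] tooly [-0.772 -0.593 -0.226]
[ 0.511 -0.162  0.264] -24.00000000000034
[[-0.006  0.959  0.283]
 [ 1.     0.007 -0.003]
 [-0.005  0.283 -0.959]]
[0.5  0.45 0.83] -1.0
[0.45 0.49 0.83] -1.0
[0.39 0.54 0.83] -1.0
[0.33 0.58 0.83] -1.0
[0.27 0.61 0.83] -1.0
[0.21 0.63 0.83] -1.0
[0.14 0.65 0.83] -1.0
[0.07 0.66 0.83] -1.0
[0.   0.67 0.83] -1.0
[-0.07  0.66  0.83] -1.0
[-0.14  0.65  0.83] -1.0
[-0.21  0.63  0.83] -1.0
[-0.27  0.61  0.83] -1.0
[-0.33  0.58  0.83] -1.0
[-0.39  0.54  0.83] -1.0
[-0.45  0.5   0.83] -1.0
[-0.49  0.45  0.83] -1.0
[-0.54  0.39  0.83] -1.0
[-0.58  0.33  0.83] -1.0
[-0.61  0.27  0.83] -1.0
[-0.63  0.21  0.83] -1.0
[-0.65  0.14  0.83] -1.0
[-0.66  0.07  0.83] -1.0
[-0.67  0.    0.83] -1.0
[-0.66 -0.07  0.83] -0.0
[-0.66 -0.07  0.83] 0
[-0.66 -0.07  0.83] 0
[-0.66 -0.07  0.83] 0
```

Call:
jog_arm([
  [-1, 0.5, 0.45, 0.83, -1],
  [-1, 0.45, 0.5, 0.83, -1],
  [-1, 0.4, 0.54, 0.83, -1],
  [-1, 0.33, 0.58, 0.83, -1],
  [-1, 0.27, 0.6, 0.83, -1],
])

```text
time: 27.55
position: [0.4174, 0.1985, 0.6978]
tool_rot: [-2.994, 0.612, -0.431]
contact_force: [-0.1, -0.1, -1.5]
gripper_width: 0.011
gripper_force: 62.0
```

Call:
jog_arm([
  [-1, 0.2, 0.63, 0.83, -1],
  [-1, 0.14, 0.65, 0.83, -1],
  [-1, 0.07, 0.66, 0.83, -1],
  [-1, 0, 0.67, 0.83, -1],
  [-1, -0.07, 0.66, 0.83, -1],
])

```text
time: 28.05
position: [0.4348, 0.1322, 0.6166]
tool_rot: [3.085, 0.186, 0.443]
contact_force: [0.6, -0.2, -1.5]
gripper_width: 0.0112
gripper_force: 62.0
```

Call:
jog_arm([
  [-1, -0.14, 0.65, 0.83, -1],
  [-1, -0.2, 0.63, 0.83, -1],
  [-1, -0.27, 0.6, 0.83, -1],
  [-1, -0.33, 0.58, 0.83, -1],
  [-1, -0.4, 0.54, 0.83, -1],
])

```text
time: 28.55
position: [0.4521, 0.0659, 0.5353]
tool_rot: [2.866, 0.956, 0.411]
contact_force: [0.6, 1.0, -2.2]
gripper_width: 0.0114
gripper_force: 62.0
```

Call:
jog_arm([
  [-1, -0.45, 0.5, 0.83, -1],
  [-1, -0.5, 0.45, 0.83, -1],
  [-1, -0.54, 0.4, 0.83, -1],
  [-1, -0.58, 0.33, 0.83, -1],
  [-1, -0.6, 0.27, 0.83, -1],
])

```text
time: 29.05
position: [0.4695, -0.0009, 0.4541]
tool_rot: [2.471, 1.632, 0.354]
contact_force: [0.1, -0.2, -2.9]
gripper_width: 0.0113
gripper_force: 62.0
```

Call:
jog_arm([
  [-1, -0.63, 0.2, 0.83, -1],
  [-1, -0.65, 0.14, 0.83, -1],
  [-1, -0.66, 0.07, 0.83, -1],
  [-1, -0.67, 0, 0.83, -1],
])

```text
time: 29.45
position: [0.4834, -0.054, 0.3891]
tool_rot: [2.05, 2.082, 0.293]
contact_force: [0.8, -0.1, -2.8]
gripper_width: 0.0112
gripper_force: 62.0
```

```bash
python3 st.py; python3 -c "
from plan import *
np.set_printoptions(precision=3,suppress=True)
g,t,Q=goalpose(np.array([.524,-.162,.240]),.006);print(g,t);print(Q)
plan(g,[t],9)"|head -9
```

```text
29.45 [ 0.483 -0.054  0.389] [-0.195 -0.473  1.72   0.053  1.614 -0.201] toolz [ 0.282 -0.002 -0.959] tooly [0.959 0.016 0.282]
[ 0.511 -0.162  0.264] 0.09999999999828901
[[-0.004  0.959  0.282]
 [ 1.     0.005 -0.002]
 [-0.004  0.282 -0.959]]
[-0.6  -0.06  0.71] 0.1
[-0.6  -0.05  0.71] 0
[-0.6  -0.05  0.71] 0
[-0.6  -0.05  0.71] 0
[-0.6  -0.05  0.71] 0
```

Call:
jog_arm([
  [-1, -0.6, -0.05, 0.7, 0.1],
  [-1, -0.6, -0.05, 0.7, 0],
  [-1, -0.6, -0.05, 0.7, 0],
  [-1, -0.6, -0.05, 0.7, 0],
  [-1, -0.6, -0.05, 0.7, 0],
])

```text
time: 29.95
position: [0.4988, -0.115, 0.3204]
tool_rot: [2.068, 2.066, 0.294]
contact_force: [0.3, 0.0, -2.4]
gripper_width: 0.0112
gripper_force: 62.0
```

Call:
jog_arm([
  [-1, -0.6, -0.05, 0.7, 0],
  [-1, -0.6, -0.05, 0.7, 0],
  [-1, -0.6, -0.05, 0.7, 0],
  [-1, -0.6, -0.05, 0.7, 0],
  [-1, 0, 0, 0, 0],
])

```text
time: 30.45
position: [0.5102, -0.1635, 0.2638]
tool_rot: [2.071, 2.068, 0.292]
contact_force: [0.0, 0.4, -2.0]
gripper_width: 0.0115
gripper_force: 61.8
```

Call:
jog_arm([
  [-1, 0, 0, 0, 0],
  [-1, 0, 0, 0, 0],
  [-1, 0, 0, 0, 0],
])

```text
time: 30.75
position: [0.5106, -0.1619, 0.2675]
tool_rot: [2.066, 2.067, 0.294]
contact_force: [0.0, 0.0, -0.6]
gripper_width: 0.0116
gripper_force: 61.8
```

```bash
python3 st.py
python3 - <<'E'
from plan import *
import cv2
o=bot.get_obs();Q=R.from_rotvec(o["tool_rot"]).as_matrix();F=o["position"]+Q@[0,.006,.027]
f=np.load("focus.npy"); np.set_printoptions(precision=3,suppress=True)
print("face",F,"err mm",1e3*(F-f[0]),"ang y",np.arccos(Q[:,1]@f[1]),"ang x",np.arccos(abs(Q[:,0]@f[3])),"qvel",abs(o["qvel"]).max())
a=bot.grab_frame("scene");b=bot.grab_frame("wrist")
s=bot.get_calibration("scene")
print(proj(s,[F+Q@[x,0,z] for x,z in((-.045,-.065),(.045,-.065),(.045,.065),(-.045,.065))]).round(1).tolist())
O=np.zeros((400,790,3),np.uint8);O[:,:390]=cv2.resize(a[110:270,240:396,::-1],(390,400),interpolation=cv2.INTER_CUBIC);O[:282,390:]=cv2.resize(b[100:340,300:640,::-1],(400,282));cv2.imwrite("pics/fin2.png",O)
E
```

```text
30.75 [ 0.511 -0.162  0.268] [-0.415 -0.374  1.846  0.113  1.406 -0.419] toolz [ 0.282 -0.003 -0.959] tooly [0.959 0.001 0.282]
face [ 0.524 -0.162  0.243] err mm [-0.863 -0.212  5.46 ] ang y 0.14601424261744678 ang x 0.00484886903495089 qvel 0.001959157245792733
[[280.1, 163.5], [307.5, 159.5], [311.2, 197.7], [284.5, 202.1]]
```

View pics/fin2.png

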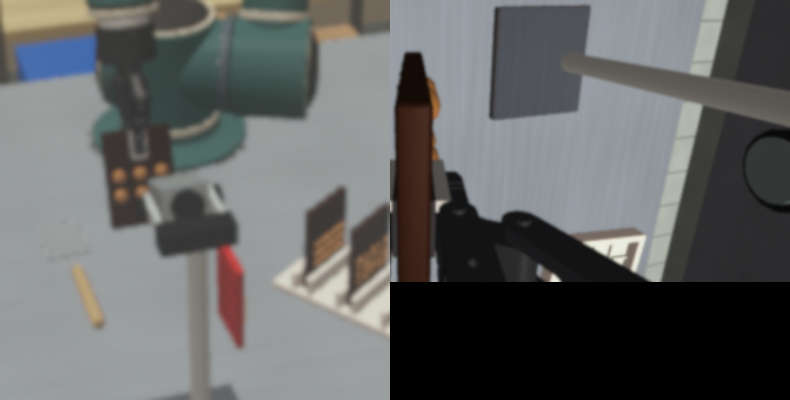

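The scene half shows the domed face turned to the camera, with the slab's left edge at about (282,164) to (285,201), matching the predicted corners. It is still, the face centre is about 6 mm from the estimated focus, and the lean error is about 0.15 rad (limit 0.21). Handing in.

```bash
python3 -c "
from station import bot
print(bot.close_job())"
```

```text
the job is handed in; nothing more can be done
None
```

The job is handed in, with no verdict reported: the domed slab is held still in front of the camera, its face about 6 mm from the estimated focus and about 0.15 rad short of the camera's lean (limit 0.21).

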